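Swap the vase and the jar between banding wheel and drying board

TASK

The bottle-necked clay vase on the blue banding wheel is finished and the short straight-sided jar on the plywood drying board is next, so make them change places: stand the jar upright in the middle of the wheel, and the vase upright in the middle of the round plaster bat on which the jar stood. The empty bat at the other end of the board may be used to park a pot meanwhile. Set the pots down without dropping them or knocking them over.

Things in the scene. Friction and masses are not known exactly. Their poses are not given: they have to be found in the camera images.
- vase: Bottle-necked vase of buff fired clay, 0.2-0.45 kg, round about its z (up), 150 mm tall. Origin: centre of its underside. Foot 58 mm wide, belly 66 mm from 30 to 60 mm up, straight neck 34 mm wide from 98 to 132 mm up, open mouth flaring to 44 mm. Take it from above by the neck, about 118 mm up. Starts near the middle of the wheel.
- jar: Short straight-sided open jar of buff fired clay, 0.15-0.35 kg, a cylinder 56 mm wide outside, 70 mm tall, 5 mm wall, z up. Origin: centre of its underside. Take it from above across its outside, about 45 mm up. Starts on the bat at the board's +x end.
- wheel: Banding wheel: flat dark-blue round head, 170 mm wide, on a short column and steel foot. Fixed; the head is locked and does not turn. Origin: centre of its underside, on the table, z up; the head's flat top is 60 mm above it. On the robot's left or right. Nothing else within 80 mm of its rim. Nothing on the table nearby is over 115 mm tall.
- board: Plywood board 290 (x) by 130 (y) by 18 mm, fixed, any yaw, on the other side from the wheel. Origin: centre of its underside, on the table, z up. Two round plaster bats, 110 mm wide, fixed on it at x = +75 and -75 mm, y = 0, flat tops 28 mm above the origin. +x: the jar's at first, the vase's at the end; -x: empty. Other things keep 90 mm from bat centres, 110 mm if over 90 mm tall.
Not all that is in view belongs to the job. There is more than one size of the wheel; the job needs the larger.

How it is judged:
By the outcome, as a careful person would: the job done as asked, in the order asked, and still so for the second after the job is handed in, with the robot touching nothing.
It also fails if it takes over 72 s, if anything falls off the work surface, if the arm or the gripper's body presses on something with over 40 N, if the wrist force passes 120 N, or if a joint passes its speed limit or range.

ROBOT

A 6-joint arm with a two-finger parallel gripper is mounted at the origin on the work surface. World frame = base frame: x ahead of the robot, y to its left, z up, the work surface at z = 0. Lengths are in m, angles in rad, forces in N, time in s.
With the tool pointing down it reaches from about 0.275 to 0.975 m from the base axis. Payload 8.4 kg.
Tool frame: the origin (TCP) lies between the finger pads; the fingertips stand 19 mm ahead of it and the grasp point (between the pads) is the TCP (tip_reach is the distance from the TCP to the fingertips, in m); x points along the fingers, y is the direction in which the jaws open and shut, and the axes are right-handed (so a half turn about x gives the same grasp; the last joint's range is limited). The gripper opens to 92 mm and grips with 3 to 60 N. Pads are 20 mm wide; open, the fingers measure 128 mm over their backs; the gripper's body (75 mm by 189 mm) begins 69 mm behind the grasp point.
Start: joints at [1.212, 0.353, 1.633, -0, 1.155, -0.002], TCP at [0.218, 0.586, 0.234] pointing down, gripper open.
Joint ranges: [-2.63, 2.63], [-0.92, 2.1], [0.06, 2.66], [-1.3, 4.44], [0, 2.69], [-3.02, 3.02]. Speed limits (rad/s): [2.22, 2.22, 2.79, 3.14, 3.14, 3.14].

INTERFACE

Orientations are given as a unit quaternion [w, x, y, z].
In Python, from station import * gives the robot as it stands.
- The arm moves only by the shell command python3 -m creep 'ROWS' [FORCE]. ROWS is JSON, a list of rows, each an object with "slide": the shift along the tool's x, y, z in m, a list of three; "turn": the turn about the tool's x in rad; "grip": the closure in counts, from 0 (fully open) to 255 (shut). A call has 1 to 20 rows; each row is the pose to reach, as a shift and turn from the pose commanded when the call began, along the tool's axes at that moment; what a row does not reach only later rows make up. A row lasts 1/10 s, in which the tool goes at most 50 mm and 8.59 degrees, less where a joint would pass 70% of its speed; a pose out of reach is approached as far as the arm can. A call with a gripper value outside its range is refused whole. The fingers move at their own pace and stop on an object; FORCE is the grip in N (left out, the last holds). Time passes only in rows, so rows that repeat a pose let the fingers close. It gives the time, the measured TCP pose, the force and the opening at its end, in the units of the state.
- state(): the state, without advancing time (a new reading comes with each control period).
- capture(name): name is "side" or "top"; returns the picture (384x512x3 uint8, red, green, blue); there is no depth.
- camera_params(name): a dict with "vertical_fov" (degrees; the focal length in pixels is half the picture's height over the tangent of half this angle, whatever the lens; pixels are square), "cx", "cy" (the principal point, pixels), "view" (4x4, takes a point from world to camera coordinates). Camera axes: x right, y down, z forward; pixel columns grow to the right and rows downward; lengths in m; the calibration is good to about 2 mm. A picture is of the moment at which its call begins. camera_params takes no time and is no camera call.
- finish_job(): hands the job in, once; it reports no verdict.
Trained networks look in the newest picture that a camera, given by its name, has taken for a name from the list of things; names that differ only in an ending like _2 or _b are one class to them, and where a whole thing is asked for, a point or a joint stands for the part that bears it (a point fixed in the world has none). Each returns a list of dicts, best first, with "score" (0 to 1); they miss things now and then, are a little off and sometimes report something else, mostly with a low value. They report only what shows in the picture. A call takes as long as a camera call. They do not tell look-alikes from the thing itself.
- silhouettes(camera, target): "pixels" (384x512 bool, what is visible of it) and "at" ([column, row] in pixels, amid what is visible of it).
- pinpoint(camera, target): "at" ([column, row] in pixels: a listed point, or the origin of a listed thing).
The state is a dict: "t": time; "joint_pos": joint angles; "qvel": joint speeds; "effort": joint torques, N m; "eef_pos": TCP position; "orientation": TCP orientation; "force": force on the tool from outside, world axes, zero at the start; "wrist_torque": the same for the moment, N m; "gripper_width": finger opening in m.
Only numpy, scipy, OpenCV 4.12 (cv2) and the standard library are available. Lean on these libraries where they do the work, as an engineer would, in place of code of your own. Each camera call takes 0.05 s, during which the arm holds its last target. There are 200 camera calls.

## Working session

There is one attempt and no reset: what is moved stays moved. The work goes in short steps, Python scripts to look and compute and a shell command to move; the robot and the scene stay as the last step left them, time stands still between calls to the robot, and variables do not carry over. Pictures are saved under pics/ and viewed, about 8 in all and at most 12, crops included, and the job is handed in when it is done.

```bash
ls; mkdir -p pics
python3 - <<'E'
from station import *
import cv2,numpy as np
ims=[]
for c in("side","top"):
    im=capture(c); cv2.imwrite(f"pics/{c}0.png",im[:,:,::-1])
    p=camera_params(c); print(c,p["vertical_fov"],p["cx"],p["cy"],np.round(p["view"],4).tolist())
    for t in("vase","jar","wheel","board"):
        print(t,[(np.round(d["at"],1).tolist(),round(d["score"],2)) for d in pinpoint(c,t)],[(np.round(d["at"],1).tolist(),round(d["score"],2),int(d["pixels"].sum())) for d in silhouettes(c,t)])
s=state();print(s)
E
```

```text
pics
side 50.334146582107394 259.17896043060404 188.56217329618048 [[0.9222, -0.3866, 0.0113, -0.4175], [-0.18, -0.4548, -0.8722, 0.1826], [0.3423, 0.8023, -0.489, 0.8336], [0.0, 0.0, 0.0, 1.0]]
vase [([252.6, 162.9], 0.82)] [([252.4, 140.7], 0.83, 1003)]
jar [([368.8, 294.7], 0.98), ([252.2, 175.0], 0.48)] [([372.6, 279.1], 0.91, 1419)]
wheel [([176.1, 162.2], 0.9), ([254.2, 177.5], 0.74)] [([249.7, 170.6], 0.97, 1395), ([174.0, 153.5], 0.64, 686)]
board [([336.4, 282.2], 0.87)] [([339.5, 286.6], 0.8, 6380)]
top 54.880825902202375 253.48378882880056 191.47410424110595 [[0.0069, -0.9996, 0.026, 0.0837], [-0.984, -0.0114, -0.1777, 0.5071], [0.178, -0.0244, -0.9837, 1.0057], [0.0, 0.0, 0.0, 1.0]]
vase [([196.6, 177.8], 0.82)] [([195.3, 174.2], 0.72, 635)]
jar [([386.9, 180.5], 0.91)] [([393.1, 177.8], 0.97, 472)]
wheel [([130.6, 250.0], 0.92), ([198.9, 186.6], 0.82), ([196.5, 182.1], 0.38)] [([195.1, 191.1], 0.57, 2287), ([124.1, 248.7], 0.56, 1354)]
board [([359.1, 188.5], 0.79)] [([356.3, 188.8], 0.65, 3877)]
{'t': 0.9, 'joint_pos': array([ 1.21158614e+00,  3.52961673e-01,  1.63339781e+00,  5.94697894e-06,
        1.15518016e+00, -2.36955505e-03]), 'qvel': array([-1.09114155e-03,  1.87537118e-04, -4.23426895e-05, -1.72648728e-03,
       -8.79750624e-04, -1.02636436e-03]), 'effort': array([-1.01910425e-05, -5.93766475e+01, -3.34558940e+01,  6.96591823e-02,
        1.60070375e-02,  1.33645436e-06]), 'eef_pos': array([0.21830717, 0.58564737, 0.23360786]), 'orientation': array([ 0.69588298,  0.12551352,  0.69588003, -0.12547596]), 'force': array([ 0.15890326, -0.22920195,  0.54848092]), 'wrist_torque': array([-0.00316715,  0.02942989,  0.00930653]), 'gripper_width': 0.09175288290487846}
```

```bash
python3 -c "
import cv2,numpy as np
a=cv2.imread('pics/side0.png');b=cv2.imread('pics/top0.png')
cv2.imwrite('pics/side0b.png',cv2.resize(a,(800,600),interpolation=cv2.INTER_CUBIC))
cv2.imwrite('pics/top0b.png',cv2.resize(b,(800,600),interpolation=cv2.INTER_CUBIC))"
```

```text
(no output)
```

View pics/side0b.png

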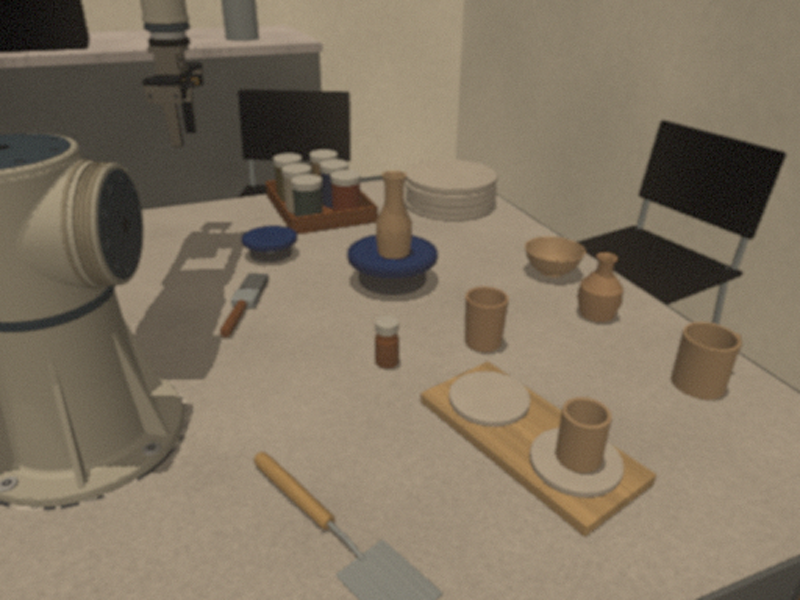

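View pics/top0b.png

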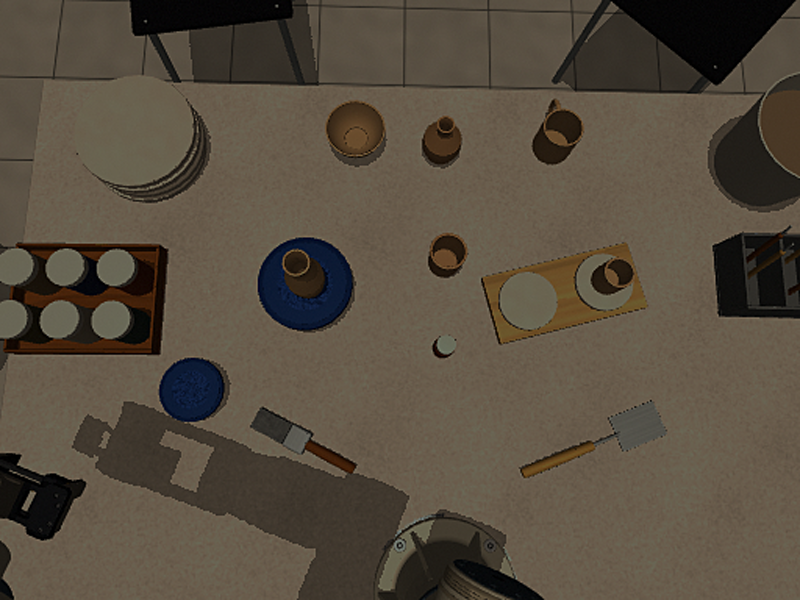

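The top view shows two wheels: large at pixel (195,181) with the vase on it, and small at (123,249). The large one fits. Three pots look like the jar. One stands on the right-hand bat at (388,178), one loose on the table at (286,163), and a handled mug is at (358,87). The one on the bat is the jar. The small flared vase at (283,88) is a decoy, since it isn't on the wheel. Next I'll measure and take an enlarged crop.

```bash
cat > h.py <<'E'
from station import *
import cv2,numpy as np
def cam(c):
    p=camera_params(c);V=np.array(p["view"]);f=192/np.tan(np.radians(p["vertical_fov"])/2)
    return V,f,p["cx"],p["cy"]
def proj(c,P):
    V,f,cx,cy=cam(c);q=np.atleast_2d(P)@V[:3,:3].T+V[:3,3];return q[:,:2]/q[:,2:]*f+[cx,cy]
def onplane(c,uv,z):
    V,f,cx,cy=cam(c);uv=np.atleast_2d(uv).astype(float);R=V[:3,:3];C=-R.T@V[:3,3]
    d=np.c_[(uv-[cx,cy])/f,np.ones(len(uv))]@R;return (C+d*((z-C[2])/d[:,2])[:,None])[:,:2]
def cont(m):
    return max(cv2.findContours(m.astype(np.uint8),cv2.RETR_EXTERNAL,cv2.CHAIN_APPROX_NONE)[0],key=cv2.contourArea)[:,0]
def model(parts,n=48):  # parts: (r,z)
    a=np.linspace(0,2*np.pi,n);return np.concatenate([np.c_[r*np.cos(a),r*np.sin(a),0*a+z] for r,z in parts])
VASE=[(.029,0),(.033,.03),(.033,.06),(.017,.098),(.017,.132),(.022,.15)]
JAR=[(.028,0),(.028,.07)]
def draw(im,c,parts,P,s,o,col):
    for r,z in parts:
        q=(proj(c,model([(r,z)])+P)-o+.5)*s-.5
        cv2.polylines(im,[np.round(q).astype(int)],True,col,1)
E
python3 - <<'E'
from h import *
np.set_printoptions(precision=4,suppress=True)
print(camera_params("top").keys())
for c in("top","side"):
    im=capture(c);hsv=cv2.cvtColor(im,cv2.COLOR_RGB2HSV)
    cv2.imwrite(f"pics/{c}1.png",im[:,:,::-1])
    for d in silhouettes(c,"wheel"):
        for z in (.06,):
            q=onplane(c,cont(d["pixels"]),z);(x,y),r=cv2.minEnclosingCircle(q.astype(np.float32));print(c,"wheel",x,y,r,d["score"])
    blue=cv2.inRange(hsv,(100,110,25),(130,255,255));n,l,st,ce=cv2.connectedComponentsWithStats(blue)
    for i in range(1,n):
        if st[i,4]>300:
            k=cv2.convexHull(cont(l==i))[:,0];q=onplane(c,k,.06);print("blue",ce[i],st[i,4],cv2.minEnclosingCircle(q.astype(np.float32)))
    for d in silhouettes(c,"board"):
        q=onplane(c,cont(d["pixels"]),.018);print("board",cv2.minAreaRect(q.astype(np.float32)),d["score"])
    for t,z in(("vase",.06),("jar",.028),("board",0),("wheel",0)):
        print(t,[onplane(c,d["at"],z)[0] for d in pinpoint(c,t)])
E
```

```text
dict_keys(['vertical_fov', 'cx', 'cy', 'view'])
top wheel 0.5319849848747253 0.25262710452079773 0.08581875264644623 0.83
top wheel 0.34142857789993286 0.44175660610198975 0.05557095631957054 0.78
blue [194.8262 182.8315] 2089 ((0.5322242379188538, 0.2537515461444855), 0.0844474658370018)
blue [121.7019 249.0879] 1285 ((0.34190675616264343, 0.44246572256088257), 0.05437321215867996)
board ((0.529888927936554, -0.22714026272296906), (0.13730449974536896, 0.30177122354507446), 14.423141479492188) 0.78
vase [array([0.5283, 0.2524])]
jar [array([ 0.552, -0.312])]
board [array([ 0.5216, -0.2287])]
wheel [array([0.528, 0.248]), array([0.3409, 0.4558])]
side wheel 0.33237820863723755 0.3754584789276123 0.08430404216051102 0.92
side wheel 0.5102208852767944 0.21904999017715454 0.1243302971124649 0.82
board ((0.525610625743866, -0.2324947714805603), (0.14869073033332825, 0.2997908592224121), 14.19009780883789) 0.84
vase [array([0.5397, 0.2566])]
jar [array([ 0.552 , -0.3033])]
board [array([ 0.5703, -0.2814]), array([ 0.5222, -0.2308])]
wheel [array([0.5312, 0.2541]), array([0.3422, 0.4565])]
```

Run:
```python
from h import *
from scipy.optimize import minimize
np.set_printoptions(precision=4,suppress=True)
W=np.array([.532,.2535])
ims={c:cv2.imread(f"pics/{c}1.png") for c in("top","side")}
sil={(c,t):silhouettes(c,t)[0]["pixels"] for c in ims for t in("vase","jar")}
def render(c,parts,P,shape=(384,512)):
    m=np.zeros(shape,np.uint8)
    for a,b in zip(parts[:-1],parts[1:]):
        cv2.fillConvexPoly(m,cv2.convexHull(np.round(proj(c,model([a,b])+P)*16).astype(np.int32)),1,shift=4)
    return m>0
fit={}
for t,parts,z,x0 in(("vase",VASE,.06,(.532,.2535)),("jar",JAR,.028,(.55,-.306))):
    f=lambda x:sum(1-(r&s).sum()/(r|s).sum() for c in ims for r,s in[(render(c,parts,[*x,z]),sil[c,t])])
    r=minimize(f,x0,method="Nelder-Mead",options=dict(initial_simplex=np.array(x0)+np.array([[0,0],[.01,0],[0,.01]])));fit[t]=r.x;print(t,r.x,r.fun)
im=ims["top"];hsv=cv2.cvtColor(im,cv2.COLOR_BGR2HSV);
for uv in((338,192),(376,185)): print("bat hsv",hsv[uv[1],uv[0]],"wood",hsv[185,358])
m=cv2.inRange(hsv,(0,0,115),(180,60,255));n,l,st,ce=cv2.connectedComponentsWithStats(m)
for i in range(1,n):
    if st[i,4]>200 and ce[i][0]>310 and ce[i][1]>140: print("bat",ce[i],st[i,4],cv2.minEnclosingCircle(onplane("top",cont(l==i),.028).astype(np.float32)))
rows=[]
B=np.array([.5285,-.2285]);u=np.array([.249,-.9685])
for c,win in(("top",((155,140),(320,140))),("side",((200,100),(300,210)))):
    row=[]
    for (a,b) in win:
        o=np.array([a,b]);k=cv2.resize(ims[c][b:b+93,a:a+133],None,fx=3,fy=3,interpolation=cv2.INTER_CUBIC)
        draw(k,c,VASE,[*fit["vase"],.06],3,o,(0,0,255));draw(k,c,JAR,[*fit["jar"],.028],3,o,(0,0,255))
        draw(k,c,[(.085,.06)],[*W,0],3,o,(0,255,0))
        for s in(1,-1):draw(k,c,[(.055,.028)],[*(B+s*.075*u),0],3,o,(0,255,0))
        row.append(k)
    rows.append(np.hstack(row))
cv2.imwrite("pics/fit.png",np.vstack(rows))
```

```text
vase [0.5321 0.2481] 0.1913022139818955
jar [ 0.5511 -0.3017] 0.26059563203176705
bat hsv [ 25  61 105] wood [ 19 156 106]
bat hsv [ 24  63 106] wood [ 19 156 106]
```

View pics/fit.png

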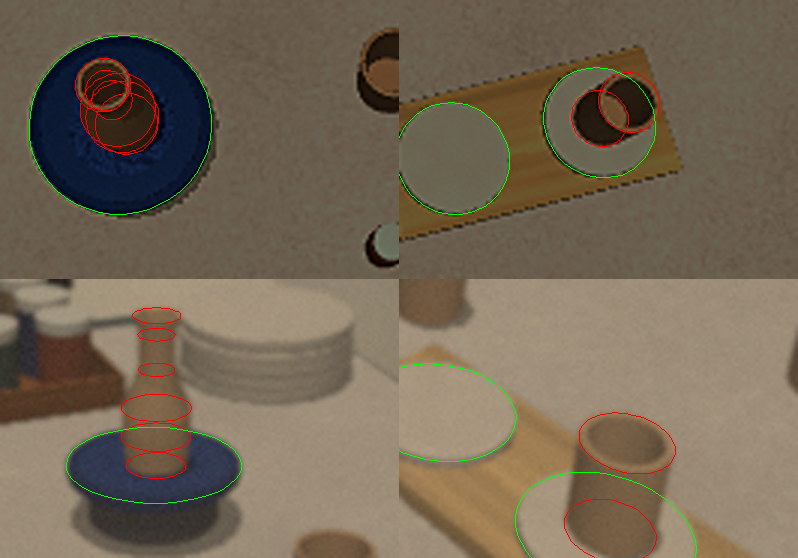

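The overlays fit. The vase is at (0.532,0.248), the jar at (0.551,-0.302), and the wheel centre at (0.532,0.2535). The bats are at (0.547,-0.301) for the jar's and (0.510,-0.156) for the empty one. Plan: vase to the empty bat, jar to the wheel, then vase to the +x bat.

```bash
cat > d.py <<'E'
from station import *
import numpy as np,sys
from scipy.spatial.transform import Rotation as R
np.set_printoptions(precision=4,suppress=True)
s=state();w,x,y,z=s["orientation"];A=R.from_quat([x,y,z,w]).as_matrix()
print("t",s["t"],"pos",s["eef_pos"],"x",A[:,0],"y",A[:,1],"j6",s["joint_pos"][5],"F",s["force"],"w",s["gripper_width"])
for a in sys.argv[1:]:
    print(a,"slide",A.T@(np.array(eval(a))-s["eef_pos"]))
E
python3 d.py [.532,.248,.26] [.532,.248,.178]
```

```text
t 1.8 pos [0.2183 0.5856 0.2336] x [-0.  0. -1.] y [0.3493 0.937  0.    ] j6 -0.0023866163731607807 F [-0.4713  0.4612  0.0928] w 0.09190216406913392
[.532,.248,.26] slide [-0.0264 -0.2068  0.4119]
[.532,.248,.178] slide [ 0.0556 -0.2068  0.4119]
```

```bash
python3 -m creep '[{"slide":[-0.02,-0.01,0.02],"turn":0,"grip":0},{"slide":[-0.04,-0.03,0.06],"turn":0,"grip":0},{"slide":[-0.04,-0.05,0.1],"turn":0,"grip":0},{"slide":[-0.04,-0.07,0.14],"turn":0,"grip":0},{"slide":[-0.04,-0.09,0.18],"turn":0,"grip":0},{"slide":[-0.04,-0.11,0.22],"turn":0,"grip":0},{"slide":[-0.04,-0.13,0.26],"turn":0,"grip":0},{"slide":[-0.04,-0.15,0.3],"turn":0,"grip":0},{"slide":[-0.04,-0.17,0.34],"turn":0,"grip":0},{"slide":[-0.04,-0.19,0.38],"turn":0,"grip":0},{"slide":[-0.04,-0.202,0.402],"turn":0,"grip":0},{"slide":[-0.04,-0.207,0.412],"turn":0,"grip":0},{"slide":[-0.04,-0.207,0.412],"turn":0,"grip":0},{"slide":[-0.04,-0.207,0.412],"turn":0,"grip":0}]' 25 && python3 d.py [.532,.248,.178]
python3 - <<'E'
from h import *
im=capture("side");s=state()["eef_pos"];im2=capture("top")
k=[]
for c,i,o in(("side",im,(190,60)),("top",im2,(140,120))):
    v=cv2.resize(i[o[1]:o[1]+130,o[0]:o[0]+130,::-1],None,fx=3,fy=3,interpolation=cv2.INTER_CUBIC)
    draw(v,c,[(.017,.118),(.022,.15)],[.532,.248,.06],3,np.array(o),(0,0,255))
    draw(v,c,[(.003,0)],s,3,np.array(o),(0,255,0));k.append(v)
cv2.imwrite("pics/above.png",np.hstack(k))
E
```

```text
t: 3.2
eef_pos: [0.5314, 0.2485, 0.2735]
orientation: [0.696, 0.126, 0.696, -0.125]
force: [-0.3, 0.4, -0.3]
gripper_width: 0.0923
t 3.2 pos [0.5314 0.2485 0.2735] x [-0.0006  0.0003 -1.    ] y [0.3492 0.937  0.0001] j6 -0.7797198222111323 F [-0.2661  0.3692 -0.2566] w 0.09226614050080444
[.532,.248,.178] slide [ 0.0955 -0.0003  0.0008]
```

View pics/above.png

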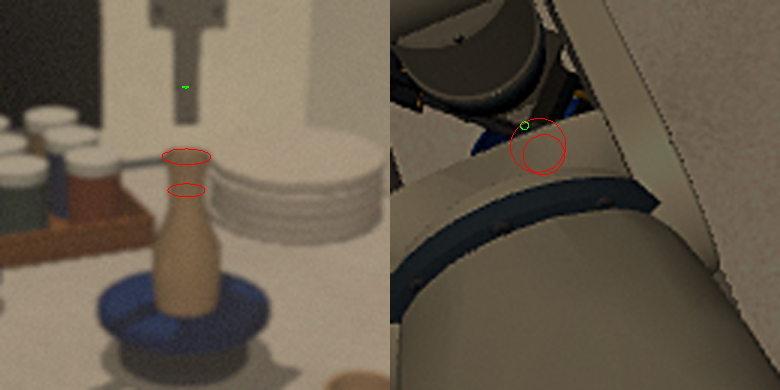

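The gripper is centred over the vase mouth in the side view: TCP at crop (185,87), mouth at (186,156). Descending and gripping.

```bash
python3 -m creep '[{"slide":[0.015,0,0.001],"turn":0,"grip":0},{"slide":[0.035,0,0.001],"turn":0,"grip":0},{"slide":[0.055,0,0.001],"turn":0,"grip":0},{"slide":[0.075,0,0.001],"turn":0,"grip":0},{"slide":[0.088,0,0.001],"turn":0,"grip":0},{"slide":[0.095,0,0.001],"turn":0,"grip":0},{"slide":[0.095,0,0.001],"turn":0,"grip":0},{"slide":[0.095,0,0.001],"turn":0,"grip":255},{"slide":[0.095,0,0.001],"turn":0,"grip":255},{"slide":[0.095,0,0.001],"turn":0,"grip":255},{"slide":[0.095,0,0.001],"turn":0,"grip":255},{"slide":[0.095,0,0.001],"turn":0,"grip":255},{"slide":[0.095,0,0.001],"turn":0,"grip":255},{"slide":[0.095,0,0.001],"turn":0,"grip":255},{"slide":[0.095,0,0.001],"turn":0,"grip":255},{"slide":[0.095,0,0.001],"turn":0,"grip":255}]' 25; python3 d.py
```

```text
t: 4.9
eef_pos: [0.5331, 0.2476, 0.1787]
orientation: [0.696, 0.126, 0.696, -0.125]
force: [-0.4, 1.8, 0.6]
gripper_width: 0.0414
t 4.9 pos [0.5331 0.2476 0.1787] x [ 0.0004  0.0003 -1.    ] y [0.3493 0.937  0.0004] j6 -0.7819176362886425 F [-0.3697  1.7559  0.6121] w 0.04135915332546686
```

```bash
python3 -m creep '[{"slide":[0,0,0],"turn":0,"grip":255},{"slide":[0,0,0],"turn":0,"grip":255},{"slide":[0,0,0],"turn":0,"grip":255},{"slide":[0,0,0],"turn":0,"grip":255},{"slide":[0,0,0],"turn":0,"grip":255},{"slide":[0,0,0],"turn":0,"grip":255},{"slide":[-0.003,0,0],"turn":0,"grip":255},{"slide":[-0.01,0,0],"turn":0,"grip":255},{"slide":[-0.02,0,0],"turn":0,"grip":255},{"slide":[-0.02,0,0],"turn":0,"grip":255},{"slide":[-0.02,0,0],"turn":0,"grip":255}]' 25; python3 d.py [.532,.248,.29] [.510,-.156,.29]
```

```text
t: 6.0
eef_pos: [0.5332, 0.2474, 0.199]
orientation: [0.696, 0.126, 0.696, -0.125]
force: [-0.1, 0.5, -3.0]
gripper_width: 0.0409
t 6.0 pos [0.5332 0.2474 0.199 ] x [ 0.0008  0.0002 -1.    ] y [0.3492 0.937  0.0005] j6 -0.7819317911159598 F [-0.0534  0.5365 -2.9571] w 0.040850805818326986
[.532,.248,.29] slide [-0.091   0.0001 -0.0012]
[.510,-.156,.29] slide [-0.0911 -0.3861  0.1192]
```

Width reads 41 mm where 34 mm was expected, so I'll look.

Run:
```python
from h import *
i=capture("side");c="side";o=(200,70);s=state()["eef_pos"]
v=cv2.resize(i[o[1]:o[1]+120,o[0]:o[0]+120,::-1],None,fx=5,fy=5,interpolation=cv2.INTER_CUBIC)
draw(v,c,VASE,[s[0],s[1],s[2]-.118],5,np.array(o),(0,0,255));draw(v,c,[(.002,0)],s,5,np.array(o),(0,255,0))
cv2.imwrite("pics/held.png",v)
```

```text
(no output)
```

View pics/held.png

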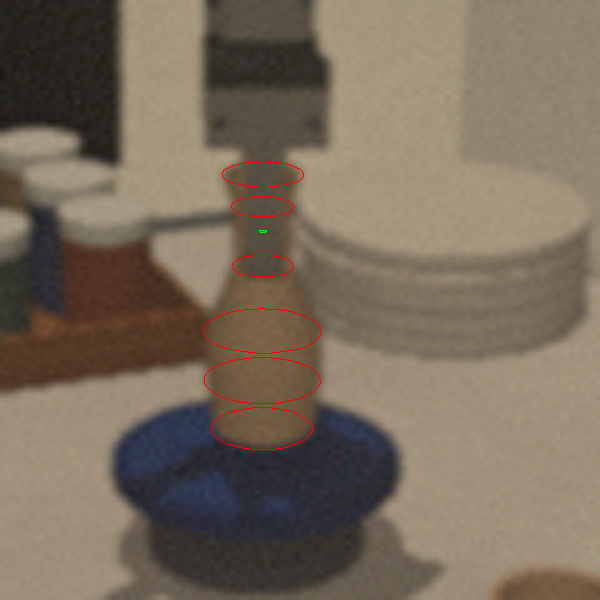

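The overlay matches: the vase hangs upright, held 118 mm up, with about 3 N of load. Carrying it over to the empty bat.

```bash
python3 -m creep '[{"slide":[-0.015,0,0],"turn":0,"grip":255},{"slide":[-0.035,0,0],"turn":0,"grip":255},{"slide":[-0.06,-0.005,0.001],"turn":0,"grip":255},{"slide":[-0.08,-0.02,0.006],"turn":0,"grip":255},{"slide":[-0.09,-0.045,0.014],"turn":0,"grip":255},{"slide":[-0.09,-0.075,0.023],"turn":0,"grip":255},{"slide":[-0.09,-0.105,0.032],"turn":0,"grip":255},{"slide":[-0.09,-0.135,0.042],"turn":0,"grip":255},{"slide":[-0.09,-0.165,0.051],"turn":0,"grip":255},{"slide":[-0.09,-0.195,0.06],"turn":0,"grip":255},{"slide":[-0.09,-0.225,0.069],"turn":0,"grip":255},{"slide":[-0.09,-0.255,0.079],"turn":0,"grip":255},{"slide":[-0.09,-0.285,0.088],"turn":0,"grip":255},{"slide":[-0.09,-0.315,0.097],"turn":0,"grip":255},{"slide":[-0.09,-0.345,0.106],"turn":0,"grip":255},{"slide":[-0.09,-0.368,0.113],"turn":0,"grip":255},{"slide":[-0.09,-0.381,0.117],"turn":0,"grip":255},{"slide":[-0.09,-0.386,0.119],"turn":0,"grip":255},{"slide":[-0.09,-0.386,0.119],"turn":0,"grip":255},{"slide":[-0.09,-0.386,0.119],"turn":0,"grip":255}]' 25; python3 d.py [.510,-.156,.146]
python3 - <<'E'
from h import *
i=capture("side");c="side";o=(240,100);s=state()["eef_pos"]
v=cv2.resize(i[o[1]:o[1]+160,o[0]:o[0]+160,::-1],None,fx=3.5,fy=3.5,interpolation=cv2.INTER_CUBIC)
draw(v,c,VASE,[s[0],s[1],s[2]-.118],3.5,np.array(o),(0,0,255));draw(v,c,[(.055,.028)],[.510,-.156,0],3.5,np.array(o),(0,255,0))
cv2.imwrite("pics/carry.png",v)
E
```

```text
t: 8.05
eef_pos: [0.5097, -0.155, 0.2887]
orientation: [0.696, 0.125, 0.696, -0.125]
force: [-0.4, 0.0, -2.9]
gripper_width: 0.0408
t 8.05 pos [ 0.5097 -0.155   0.2887] x [-0.0001  0.0004 -1.    ] y [0.3489 0.9371 0.0004] j6 -1.5127906829147522 F [-0.4013  0.0183 -2.9043] w 0.0408442931936749
[.510,-.156,.146] slide [ 0.1427 -0.0009  0.0006]
```

View pics/carry.png

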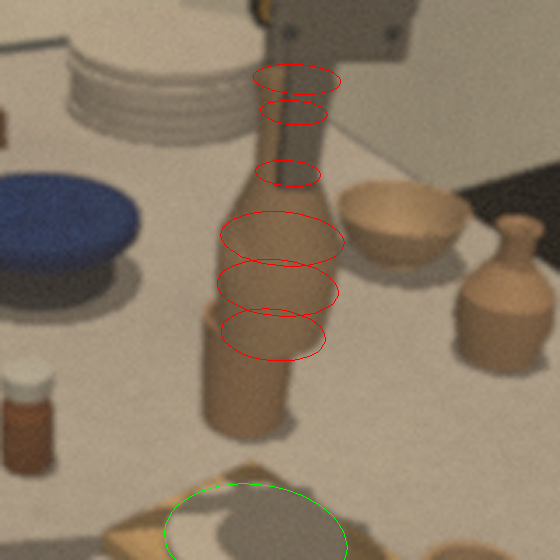

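The vase hangs upright above the bat and agrees with the overlay. Lowering to just short of contact.

```bash
python3 -m creep '[{"slide":[0.01,0,0],"turn":0,"grip":255},{"slide":[0.03,0,0],"turn":0,"grip":255},{"slide":[0.055,0,0],"turn":0,"grip":255},{"slide":[0.08,0,0],"turn":0,"grip":255},{"slide":[0.1,0,0],"turn":0,"grip":255},{"slide":[0.117,0,0],"turn":0,"grip":255},{"slide":[0.128,0,0],"turn":0,"grip":255},{"slide":[0.134,0,0],"turn":0,"grip":255},{"slide":[0.138,0,0],"turn":0,"grip":255},{"slide":[0.138,0,0],"turn":0,"grip":255},{"slide":[0.138,0,0],"turn":0,"grip":255}]' 25; python3 -m creep '[{"slide":[0.001,0,0],"turn":0,"grip":255},{"slide":[0.002,0,0],"turn":0,"grip":255},{"slide":[0.003,0,0],"turn":0,"grip":255},{"slide":[0.004,0,0],"turn":0,"grip":255},{"slide":[0.004,0,0],"turn":0,"grip":255}]' 25
```

```text
t: 9.2
eef_pos: [0.5101, -0.1559, 0.1512]
orientation: [0.696, 0.125, 0.696, -0.125]
force: [-1.2, 0.4, -2.1]
gripper_width: 0.0411
t: 9.7
eef_pos: [0.5098, -0.1559, 0.1468]
orientation: [0.696, 0.125, 0.696, -0.126]
force: [-0.3, -0.6, -0.3]
gripper_width: 0.041
```

```bash
python3 -m creep '[{"slide":[0.001,0,0],"turn":0,"grip":255},{"slide":[0.001,0,0],"turn":0,"grip":255},{"slide":[0.001,0,0],"turn":0,"grip":140},{"slide":[0.001,0,0],"turn":0,"grip":110},{"slide":[0.001,0,0],"turn":0,"grip":80},{"slide":[0.001,0,0],"turn":0,"grip":40},{"slide":[0.001,0,0],"turn":0,"grip":0},{"slide":[0.001,0,0],"turn":0,"grip":0},{"slide":[0.001,0,0],"turn":0,"grip":0},{"slide":[0.001,0,0],"turn":0,"grip":0}]'; python3 d.py
```

```text
t: 10.7
eef_pos: [0.5097, -0.1558, 0.1455]
orientation: [0.696, 0.125, 0.696, -0.125]
force: [0.0, 0.1, -0.2]
gripper_width: 0.0914
t 10.7 pos [ 0.5097 -0.1558  0.1455] x [-0.0001  0.     -1.    ] y [ 0.3493  0.937  -0.    ] j6 -1.5135063699237046 F [ 0.0384  0.1485 -0.228 ] w 0.09143995669958778
```

```bash
python3 -m creep '[{"slide":[-0.015,0,0],"turn":0,"grip":0},{"slide":[-0.04,0,0],"turn":0,"grip":0},{"slide":[-0.07,0,0],"turn":0,"grip":0},{"slide":[-0.09,-0.005,0.004],"turn":0,"grip":0},{"slide":[-0.1,-0.025,0.018],"turn":0,"grip":0},{"slide":[-0.1,-0.05,0.036],"turn":0,"grip":0},{"slide":[-0.1,-0.075,0.055],"turn":0,"grip":0},{"slide":[-0.1,-0.1,0.073],"turn":0,"grip":0},{"slide":[-0.1,-0.117,0.085],"turn":0,"grip":0},{"slide":[-0.1,-0.1225,0.0894],"turn":0,"grip":0},{"slide":[-0.1,-0.1225,0.0894],"turn":0,"grip":0},{"slide":[-0.1,-0.1225,0.0894],"turn":0,"grip":0}]'; python3 d.py [.551,-.302,.073]
python3 - <<'E'
from h import *
v=[]
for c,o in(("side",(290,150)),("top",(300,110))):
    i=capture(c);s=state()["eef_pos"]
    k=cv2.resize(i[o[1]:o[1]+160,o[0]:o[0]+160,::-1],None,fx=2.5,fy=2.5,interpolation=cv2.INTER_CUBIC)
    draw(k,c,VASE,[.510,-.156,.028],2.5,np.array(o),(0,0,255));draw(k,c,JAR,[.551,-.302,.028],2.5,np.array(o),(0,255,0));draw(k,c,[(.003,0)],s,2.5,np.array(o),(255,0,0));v.append(k)
cv2.imwrite("pics/abovejar.png",np.hstack(v))
E
```

```text
t: 11.9
eef_pos: [0.5503, -0.301, 0.2454]
orientation: [0.696, 0.126, 0.696, -0.125]
force: [0.8, 0.8, -0.5]
gripper_width: 0.092
t 11.9 pos [ 0.5503 -0.301   0.2454] x [-0.0006  0.0007 -1.    ] y [0.3492 0.937  0.0004] j6 -1.7172226792936518 F [ 0.8179  0.7709 -0.4841] w 0.09203494778673649
[.551,-.302,.073] slide [ 0.1724 -0.0008  0.0011]
```

View pics/abovejar.png

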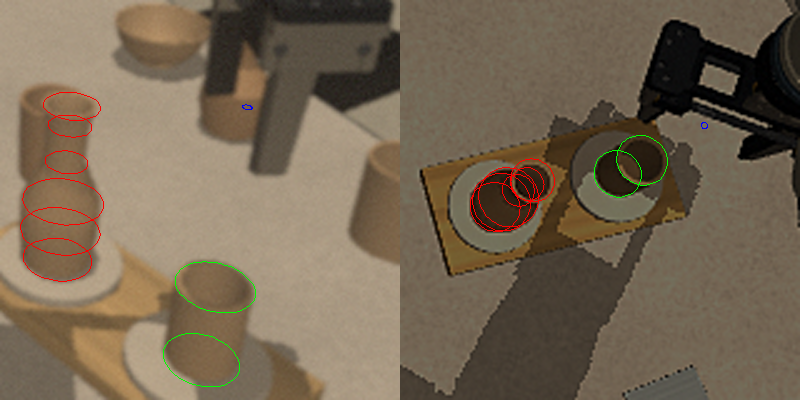

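The vase stands upright on the empty bat, and the jar outline agrees within about 3 mm. Descending on the jar.

```bash
python3 -m creep '[{"slide":[0.015,0,0],"turn":0,"grip":0},{"slide":[0.04,0,0],"turn":0,"grip":0},{"slide":[0.07,0,0],"turn":0,"grip":0},{"slide":[0.1,0,0],"turn":0,"grip":0},{"slide":[0.13,0,0],"turn":0,"grip":0},{"slide":[0.15,0,0],"turn":0,"grip":0},{"slide":[0.165,0,0],"turn":0,"grip":0},{"slide":[0.172,0,0],"turn":0,"grip":0},{"slide":[0.172,0,0],"turn":0,"grip":0},{"slide":[0.172,0,0],"turn":0,"grip":0}]'; python3 -m creep '[{"slide":[0,0,0],"turn":0,"grip":255},{"slide":[0,0,0],"turn":0,"grip":255},{"slide":[0,0,0],"turn":0,"grip":255},{"slide":[0,0,0],"turn":0,"grip":255},{"slide":[0,0,0],"turn":0,"grip":255},{"slide":[0,0,0],"turn":0,"grip":255},{"slide":[0,0,0],"turn":0,"grip":255},{"slide":[0,0,0],"turn":0,"grip":255},{"slide":[0,0,0],"turn":0,"grip":255},{"slide":[0,0,0],"turn":0,"grip":255}]' 20; python3 d.py
```

```text
t: 13.0
eef_pos: [0.5512, -0.302, 0.0743]
orientation: [0.696, 0.125, 0.696, -0.126]
force: [0.6, -0.5, -0.3]
gripper_width: 0.0917
t: 14.0
eef_pos: [0.5507, -0.3019, 0.0738]
orientation: [0.696, 0.125, 0.696, -0.126]
force: [-0.2, 0.4, 5.8]
gripper_width: 0.0564
t 14.0 pos [ 0.5507 -0.3019  0.0738] x [ 0.0002 -0.0002 -1.    ] y [ 0.3493  0.937  -0.0001] j6 -1.7177958883510107 F [-0.1502  0.3632  5.7689] w 0.05644799379936525
```

```bash
python3 -m creep '[{"slide":[-0.003,0,0],"turn":0,"grip":255},{"slide":[-0.01,0,0],"turn":0,"grip":255},{"slide":[-0.025,0,0],"turn":0,"grip":255},{"slide":[-0.05,0,0],"turn":0,"grip":255},{"slide":[-0.08,0,0],"turn":0,"grip":255},{"slide":[-0.11,0,0],"turn":0,"grip":255},{"slide":[-0.14,0,0],"turn":0,"grip":255},{"slide":[-0.17,0,0],"turn":0,"grip":255},{"slide":[-0.195,0,0],"turn":0,"grip":255},{"slide":[-0.21,0,0],"turn":0,"grip":255},{"slide":[-0.216,0,0],"turn":0,"grip":255},{"slide":[-0.216,0,0],"turn":0,"grip":255},{"slide":[-0.216,0,0],"turn":0,"grip":255}]' 20; python3 d.py [.532,.253,.29]
```

```text
t: 15.3
eef_pos: [0.5501, -0.3015, 0.2883]
orientation: [0.695, 0.126, 0.697, -0.125]
force: [0.2, -0.7, -2.4]
gripper_width: 0.0562
t 15.3 pos [ 0.5501 -0.3015  0.2883] x [-0.0017  0.001  -1.    ] y [0.3493 0.937  0.0003] j6 -1.7178253131700008 F [ 0.2222 -0.7144 -2.4251] w 0.05615849721027935
[.532,.253,.29] slide [-0.0011  0.5133 -0.2106]
```

```bash
python3 -m creep '[{"slide":[0,0.005,-0.002],"turn":0,"grip":255},{"slide":[0,0.018,-0.007],"turn":0,"grip":255},{"slide":[0,0.04,-0.016],"turn":0,"grip":255},{"slide":[0,0.07,-0.029],"turn":0,"grip":255},{"slide":[0,0.105,-0.043],"turn":0,"grip":255},{"slide":[0,0.14,-0.057],"turn":0,"grip":255},{"slide":[0,0.175,-0.072],"turn":0,"grip":255},{"slide":[0,0.21,-0.086],"turn":0,"grip":255},{"slide":[0,0.245,-0.1],"turn":0,"grip":255},{"slide":[0,0.28,-0.115],"turn":0,"grip":255},{"slide":[0,0.315,-0.129],"turn":0,"grip":255},{"slide":[0,0.35,-0.144],"turn":0,"grip":255},{"slide":[0,0.385,-0.158],"turn":0,"grip":255},{"slide":[0,0.42,-0.172],"turn":0,"grip":255},{"slide":[0,0.455,-0.187],"turn":0,"grip":255},{"slide":[0,0.482,-0.198],"turn":0,"grip":255},{"slide":[0,0.5,-0.205],"turn":0,"grip":255},{"slide":[0,0.51,-0.209],"turn":0,"grip":255},{"slide":[0,0.5135,-0.211],"turn":0,"grip":255},{"slide":[0,0.5135,-0.211],"turn":0,"grip":255}]' 20; python3 -m creep '[{"slide":[0,0,0],"turn":0,"grip":255},{"slide":[0,0,0],"turn":0,"grip":255}]'; python3 d.py [.532,.253,.106]
python3 - <<'E'
from h import *
c="side";o=(190,60)
i=capture(c);s=state()["eef_pos"]
k=cv2.resize(i[o[1]:o[1]+140,o[0]:o[0]+140,::-1],None,fx=4,fy=4,interpolation=cv2.INTER_CUBIC)
draw(k,c,JAR,s-[0,0,.0458],4,np.array(o),(0,0,255));draw(k,c,[(.085,.06)],[.532,.253,0],4,np.array(o),(0,255,0))
cv2.imwrite("pics/jarcarry.png",k)
E
```

```text
t: 17.3
eef_pos: [0.5319, 0.253, 0.2893]
orientation: [0.696, 0.125, 0.696, -0.125]
force: [0.0, -0.3, -3.3]
gripper_width: 0.0565
t: 17.5
eef_pos: [0.5324, 0.2521, 0.2896]
orientation: [0.696, 0.126, 0.696, -0.126]
force: [0.1, 0.4, -2.7]
gripper_width: 0.0567
t 17.5 pos [0.5324 0.2521 0.2896] x [ 0.     -0.0002 -1.    ] y [ 0.3502  0.9367 -0.0002] j6 -0.7730594062111747 F [ 0.0673  0.4336 -2.7028] w 0.05672343607695268
[.532,.253,.106] slide [ 0.1836  0.0007 -0.0007]
```

View pics/jarcarry.png

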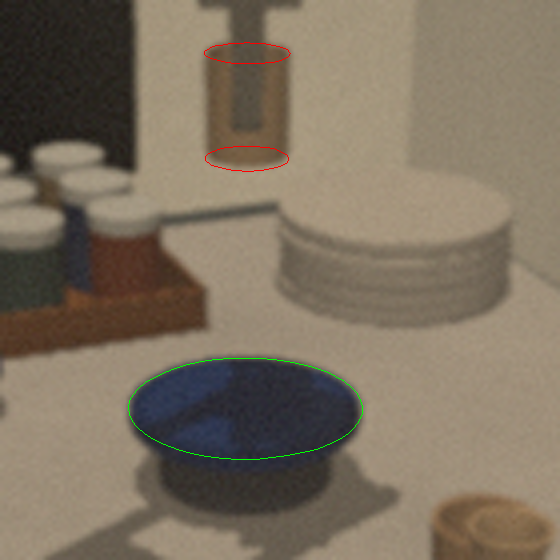

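The jar hangs upright over the wheel centre, and the wheel rim matches. Lowering.

```bash
python3 -m creep '[{"slide":[0.01,0,0],"turn":0,"grip":255},{"slide":[0.03,0,0],"turn":0,"grip":255},{"slide":[0.055,0,0],"turn":0,"grip":255},{"slide":[0.085,0,0],"turn":0,"grip":255},{"slide":[0.115,0,0],"turn":0,"grip":255},{"slide":[0.14,0,0],"turn":0,"grip":255},{"slide":[0.158,0,0],"turn":0,"grip":255},{"slide":[0.17,0,0],"turn":0,"grip":255},{"slide":[0.176,0,0],"turn":0,"grip":255},{"slide":[0.179,0,0],"turn":0,"grip":255},{"slide":[0.179,0,0],"turn":0,"grip":255},{"slide":[0.179,0,0],"turn":0,"grip":255}]' 20; python3 -m creep '[{"slide":[0.001,0,0],"turn":0,"grip":255},{"slide":[0.002,0,0],"turn":0,"grip":255},{"slide":[0.003,0,0],"turn":0,"grip":255},{"slide":[0.004,0,0],"turn":0,"grip":255},{"slide":[0.004,0,0],"turn":0,"grip":255}]' 20
```

```text
t: 18.75
eef_pos: [0.5328, 0.2532, 0.1114]
orientation: [0.696, 0.126, 0.696, -0.125]
force: [0.8, 0.0, -3.5]
gripper_width: 0.056
t: 19.25
eef_pos: [0.5322, 0.253, 0.1065]
orientation: [0.696, 0.125, 0.696, -0.126]
force: [-0.3, 0.6, -2.1]
gripper_width: 0.056
```

```bash
python3 -m creep '[{"slide":[0.001,0,0],"turn":0,"grip":255},{"slide":[0.001,0,0],"turn":0,"grip":255},{"slide":[0.001,0,0],"turn":0,"grip":255}]' 20; python3 -m creep '[{"slide":[0.0005,0,0],"turn":0,"grip":255},{"slide":[0.001,0,0],"turn":0,"grip":255},{"slide":[0.001,0,0],"turn":0,"grip":255}]' 20
```

```text
t: 19.55
eef_pos: [0.5324, 0.2531, 0.1058]
orientation: [0.696, 0.125, 0.696, -0.125]
force: [-1.7, -0.8, 1.5]
gripper_width: 0.0564
t: 19.85
eef_pos: [0.5324, 0.2531, 0.1058]
orientation: [0.696, 0.126, 0.696, -0.125]
force: [-3.9, -1.6, 12.3]
gripper_width: 0.0563
```

```bash
python3 -m creep '[{"slide":[-0.001,0,0],"turn":0,"grip":255},{"slide":[-0.001,0,0],"turn":0,"grip":255},{"slide":[-0.001,0,0],"turn":0,"grip":95},{"slide":[-0.001,0,0],"turn":0,"grip":80},{"slide":[-0.001,0,0],"turn":0,"grip":60},{"slide":[-0.001,0,0],"turn":0,"grip":30},{"slide":[-0.001,0,0],"turn":0,"grip":0},{"slide":[-0.001,0,0],"turn":0,"grip":0},{"slide":[-0.001,0,0],"turn":0,"grip":0},{"slide":[-0.001,0,0],"turn":0,"grip":0}]' 20; python3 -m creep '[{"slide":[-0.01,0,0],"turn":0,"grip":0},{"slide":[-0.03,0,0],"turn":0,"grip":0},{"slide":[-0.06,0,0],"turn":0,"grip":0},{"slide":[-0.09,0,0],"turn":0,"grip":0},{"slide":[-0.12,0,0],"turn":0,"grip":0},{"slide":[-0.14,0,0],"turn":0,"grip":0},{"slide":[-0.15,0,0],"turn":0,"grip":0},{"slide":[-0.15,0,0],"turn":0,"grip":0},{"slide":[-0.15,0,0],"turn":0,"grip":0}]'; python3 d.py [.51,-.156,.146]
```

```text
t: 20.85
eef_pos: [0.5323, 0.253, 0.1056]
orientation: [0.696, 0.125, 0.696, -0.125]
force: [-0.3, 0.7, 1.0]
gripper_width: 0.0919
t: 21.75
eef_pos: [0.5319, 0.2528, 0.2549]
orientation: [0.696, 0.125, 0.696, -0.126]
force: [0.9, 0.0, -0.5]
gripper_width: 0.0917
t 21.75 pos [0.5319 0.2528 0.2549] x [-0.0008 -0.0004 -1.    ] y [ 0.3492  0.937  -0.0007] j6 -0.772809249644113 F [ 0.8692  0.0216 -0.5324] w 0.0916982700228851
[.51,-.156,.146] slide [ 0.1091 -0.3906  0.1223]
```

```bash
python3 -m creep '[{"slide":[0,-0.01,0.003],"turn":0,"grip":0},{"slide":[0,-0.035,0.011],"turn":0,"grip":0},{"slide":[0,-0.07,0.022],"turn":0,"grip":0},{"slide":[0,-0.105,0.033],"turn":0,"grip":0},{"slide":[0,-0.14,0.044],"turn":0,"grip":0},{"slide":[0,-0.175,0.055],"turn":0,"grip":0},{"slide":[0,-0.21,0.066],"turn":0,"grip":0},{"slide":[0,-0.245,0.077],"turn":0,"grip":0},{"slide":[0,-0.28,0.088],"turn":0,"grip":0},{"slide":[0,-0.315,0.099],"turn":0,"grip":0},{"slide":[0,-0.35,0.11],"turn":0,"grip":0},{"slide":[0,-0.375,0.117],"turn":0,"grip":0},{"slide":[0,-0.387,0.121],"turn":0,"grip":0},{"slide":[0,-0.391,0.122],"turn":0,"grip":0},{"slide":[0,-0.391,0.122],"turn":0,"grip":0},{"slide":[0,-0.391,0.122],"turn":0,"grip":0}]'; python3 d.py [.51,-.156,.146]
python3 - <<'E'
from h import *
v=[]
for c,os in(("side",((190,90),(270,150))),("top",((140,110),(290,110)))):
    i=capture(c);s=state()["eef_pos"];r=[]
    for o in os:
        k=cv2.resize(i[o[1]:o[1]+110,o[0]:o[0]+150,::-1],None,fx=2.6,fy=2.6,interpolation=cv2.INTER_CUBIC)
        draw(k,c,VASE,[.510,-.156,.028],2.6,np.array(o),(0,0,255));draw(k,c,JAR,[.532,.253,.06],2.6,np.array(o),(0,0,255))
        draw(k,c,[(.055,.028)],[.547,-.301,0],2.6,np.array(o),(0,255,0));draw(k,c,[(.055,.028)],[.510,-.156,0],2.6,np.array(o),(0,255,0))
        draw(k,c,[(.085,.06)],[.532,.2535,0],2.6,np.array(o),(0,255,0));r.append(k)
    v.append(np.hstack(r))
cv2.imwrite("pics/mid.png",np.vstack(v))
E
```

```text
t: 23.35
eef_pos: [0.51, -0.155, 0.2553]
orientation: [0.696, 0.125, 0.696, -0.125]
force: [0.6, 0.0, -0.0]
gripper_width: 0.092
t 23.35 pos [ 0.51   -0.155   0.2553] x [-0.0005  0.0005 -1.    ] y [0.3487 0.9372 0.0003] j6 -1.51294510354 F [ 0.554   0.0082 -0.0342] w 0.09200559438834076
[.51,-.156,.146] slide [ 0.1093 -0.0009  0.0004]
```

View pics/mid.png

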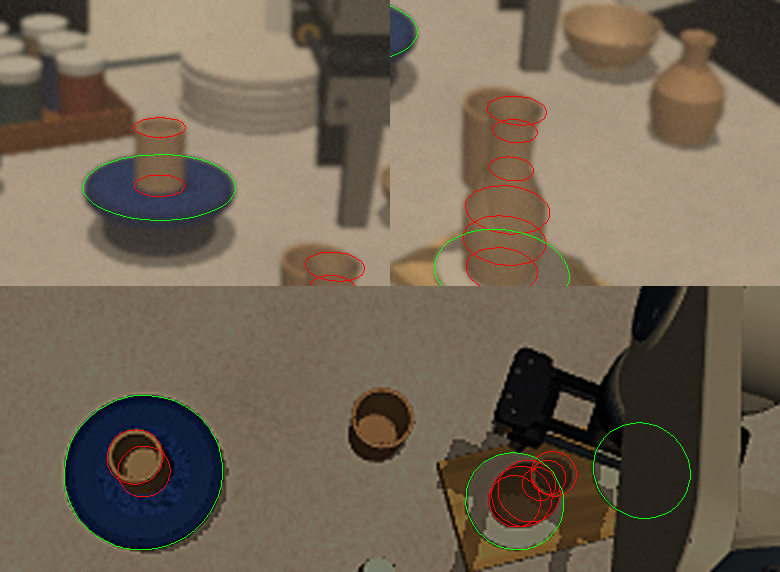

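The jar stands upright and centred on the wheel, and the vase is on the parking bat where expected. Picking up the vase.

```bash
python3 -m creep '[{"slide":[0.01,0,0],"turn":0,"grip":0},{"slide":[0.03,0,0],"turn":0,"grip":0},{"slide":[0.055,0,0],"turn":0,"grip":0},{"slide":[0.08,0,0],"turn":0,"grip":0},{"slide":[0.098,0,0],"turn":0,"grip":0},{"slide":[0.108,0,0],"turn":0,"grip":0},{"slide":[0.108,0,0],"turn":0,"grip":0},{"slide":[0.108,0,0],"turn":0,"grip":0}]'; python3 -m creep '[{"slide":[0,0,0],"turn":0,"grip":255},{"slide":[0,0,0],"turn":0,"grip":255},{"slide":[0,0,0],"turn":0,"grip":255},{"slide":[0,0,0],"turn":0,"grip":255},{"slide":[0,0,0],"turn":0,"grip":255},{"slide":[0,0,0],"turn":0,"grip":255},{"slide":[0,0,0],"turn":0,"grip":255},{"slide":[0,0,0],"turn":0,"grip":255},{"slide":[0,0,0],"turn":0,"grip":255},{"slide":[0,0,0],"turn":0,"grip":255},{"slide":[0,0,0],"turn":0,"grip":255},{"slide":[0,0,0],"turn":0,"grip":255}]' 25; python3 d.py [.547,-.301,.2]
```

```text
t: 24.25
eef_pos: [0.5103, -0.1559, 0.1479]
orientation: [0.696, 0.125, 0.696, -0.125]
force: [-0.2, 0.4, 0.1]
gripper_width: 0.0922
t: 25.45
eef_pos: [0.5101, -0.156, 0.1476]
orientation: [0.696, 0.125, 0.696, -0.125]
force: [-0.3, -0.8, 1.7]
gripper_width: 0.0411
t 25.45 pos [ 0.5101 -0.156   0.1476] x [ 0.0001 -0.     -1.    ] y [ 0.3493  0.937  -0.    ] j6 -1.5135788802984078 F [-0.2786 -0.7628  1.6853] w 0.04113873137010721
[.547,-.301,.2] slide [-0.0524 -0.123   0.0852]
```

```bash
python3 -m creep '[{"slide":[-0.003,0,0],"turn":0,"grip":255},{"slide":[-0.012,0,0],"turn":0,"grip":255},{"slide":[-0.03,0,0],"turn":0,"grip":255},{"slide":[-0.05,0,0],"turn":0,"grip":255},{"slide":[-0.06,-0.006,0.004],"turn":0,"grip":255},{"slide":[-0.06,-0.02,0.014],"turn":0,"grip":255},{"slide":[-0.06,-0.042,0.029],"turn":0,"grip":255},{"slide":[-0.06,-0.065,0.045],"turn":0,"grip":255},{"slide":[-0.06,-0.088,0.061],"turn":0,"grip":255},{"slide":[-0.06,-0.107,0.074],"turn":0,"grip":255},{"slide":[-0.06,-0.118,0.082],"turn":0,"grip":255},{"slide":[-0.06,-0.123,0.085],"turn":0,"grip":255},{"slide":[-0.06,-0.123,0.085],"turn":0,"grip":255},{"slide":[-0.045,-0.123,0.085],"turn":0,"grip":255},{"slide":[-0.028,-0.123,0.085],"turn":0,"grip":255},{"slide":[-0.014,-0.123,0.085],"turn":0,"grip":255},{"slide":[-0.007,-0.123,0.085],"turn":0,"grip":255},{"slide":[-0.004,-0.123,0.085],"turn":0,"grip":255},{"slide":[-0.004,-0.123,0.085],"turn":0,"grip":255},{"slide":[-0.004,-0.123,0.085],"turn":0,"grip":255}]' 25; python3 -m creep '[{"slide":[0.001,0,0],"turn":0,"grip":255},{"slide":[0.002,0,0],"turn":0,"grip":255},{"slide":[0.003,0,0],"turn":0,"grip":255},{"slide":[0.004,0,0],"turn":0,"grip":255},{"slide":[0.004,0,0],"turn":0,"grip":255}]' 25
python3 - <<'E'
from h import *
c="side";o=(300,160)
i=capture(c);s=state()["eef_pos"]
k=cv2.resize(i[o[1]:o[1]+140,o[0]:o[0]+140,::-1],None,fx=4,fy=4,interpolation=cv2.INTER_CUBIC)
draw(k,c,VASE,s-[0,0,.118],4,np.array(o),(0,0,255));draw(k,c,[(.055,.028)],[.547,-.301,0],4,np.array(o),(0,255,0))
cv2.imwrite("pics/place.png",k)
E
```

```text
t: 27.45
eef_pos: [0.5472, -0.301, 0.1521]
orientation: [0.696, 0.125, 0.696, -0.126]
force: [-0.9, -0.4, -2.7]
gripper_width: 0.0412
t: 27.95
eef_pos: [0.5468, -0.301, 0.1477]
orientation: [0.696, 0.125, 0.696, -0.126]
force: [0.7, -0.5, -1.1]
gripper_width: 0.0415
```

View pics/place.png

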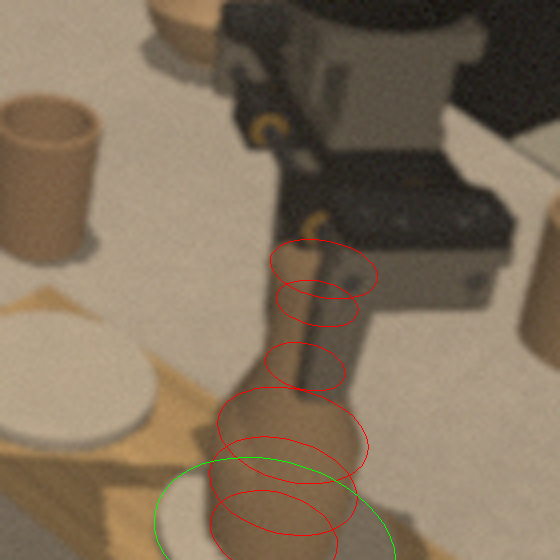

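The vase is upright, touching the bat and centred on it. Settling and releasing.

```bash
python3 -m creep '[{"slide":[0.001,0,0],"turn":0,"grip":255},{"slide":[0.001,0,0],"turn":0,"grip":255},{"slide":[0.001,0,0],"turn":0,"grip":140},{"slide":[0.001,0,0],"turn":0,"grip":110},{"slide":[0.001,0,0],"turn":0,"grip":80},{"slide":[0.001,0,0],"turn":0,"grip":40},{"slide":[0.001,0,0],"turn":0,"grip":0},{"slide":[0.001,0,0],"turn":0,"grip":0},{"slide":[0.001,0,0],"turn":0,"grip":0},{"slide":[0.001,0,0],"turn":0,"grip":0}]'; python3 -m creep '[{"slide":[-0.01,0,0],"turn":0,"grip":0},{"slide":[-0.03,0,0],"turn":0,"grip":0},{"slide":[-0.06,0,0],"turn":0,"grip":0},{"slide":[-0.09,0,0],"turn":0,"grip":0},{"slide":[-0.115,0,0],"turn":0,"grip":0},{"slide":[-0.13,0.02,-0.01],"turn":0,"grip":0},{"slide":[-0.13,0.05,-0.03],"turn":0,"grip":0},{"slide":[-0.13,0.085,-0.055],"turn":0,"grip":0},{"slide":[-0.13,0.12,-0.08],"turn":0,"grip":0},{"slide":[-0.13,0.155,-0.1],"turn":0,"grip":0},{"slide":[-0.13,0.18,-0.12],"turn":0,"grip":0},{"slide":[-0.13,0.2,-0.13],"turn":0,"grip":0},{"slide":[-0.13,0.21,-0.135],"turn":0,"grip":0},{"slide":[-0.13,0.21,-0.135],"turn":0,"grip":0},{"slide":[-0.13,0.21,-0.135],"turn":0,"grip":0}]'
python3 - <<'E'
from h import *
v=[]
for c,os in(("side",((190,90),(300,170))),("top",((140,110),(300,110)))):
    i=capture(c);r=[]
    for o in os:
        k=cv2.resize(i[o[1]:o[1]+110,o[0]:o[0]+150,::-1],None,fx=2.6,fy=2.6,interpolation=cv2.INTER_CUBIC)
        draw(k,c,VASE,[.547,-.301,.028],2.6,np.array(o),(0,0,255));draw(k,c,JAR,[.532,.253,.06],2.6,np.array(o),(0,0,255))
        draw(k,c,[(.055,.028)],[.547,-.301,0],2.6,np.array(o),(0,255,0))
        draw(k,c,[(.085,.06)],[.532,.2535,0],2.6,np.array(o),(0,255,0));r.append(k)
    v.append(np.hstack(r))
cv2.imwrite("pics/end.png",np.vstack(v))
E
```

```text
t: 29.0
eef_pos: [0.5467, -0.3009, 0.1465]
orientation: [0.696, 0.125, 0.696, -0.125]
force: [0.8, -0.1, 1.0]
gripper_width: 0.0915
t: 30.5
eef_pos: [0.4939, -0.0575, 0.2769]
orientation: [0.696, 0.125, 0.696, -0.125]
force: [-0.3, -0.1, 0.2]
gripper_width: 0.0919
```

View pics/end.png

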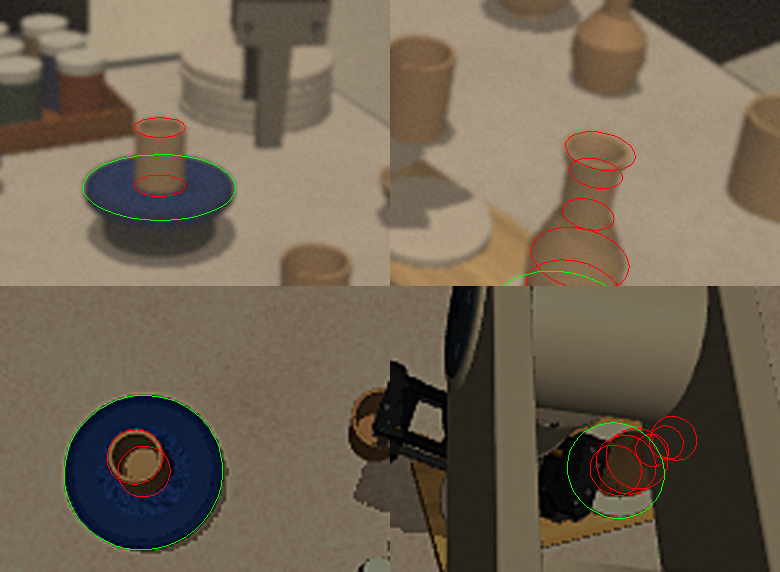

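Both pots stand upright in their places and the arm touches nothing. The arm hides the vase's top in the overhead view, but the side view confirms it. Handing in.

```bash
python3 -c "
from station import *
print(finish_job())"
```

```text
the job is handed in; nothing more can be done
None
```

The pots have changed places and the job is handed in, at about 30.7 s on the robot's clock. I parked the vase on the empty bat, set the jar in the middle of the large wheel, then moved the vase to the middle of the jar's former bat.

**Last checks:**
- **Jar:** it stands upright and centred on the wheel in both cameras, within about 2 mm.
- **Vase:** it stands upright on the +x bat. The side view puts it about 2–3 mm off the overlay, and the jar had shown a similar offset there before it was moved. The overhead view of its top was hidden by the arm, so centring relies on the side view, the tool position at release and the bat outline fitted at the start.
- **Arm:** it was clear of both pots at hand-in, and the last force reading was about zero.

**One reading disagreed:** the jaws closed to 41 mm on the vase's neck rather than the expected 34 mm, in both grasps. I didn't find out why, but the vase was held securely and upright each time.

The largest force I read was about 12 N, when the jar touched down on the wheel. I eased back 1 mm before letting go.

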